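Hold a boiled egg over the noodle bowl with tongs

TASK

Pick up the spring tongs, close their jaws on the large boiled egg (not the small one), lift it out of its cup and hold it level over the middle of the white noodle bowl, about ten centimetres above the rim. Never touch the egg with the gripper itself, and leave the cups, the small egg, the bowl and the tape roll standing where they are. Finish while still holding: the robot grips the tongs, the tongs grip the egg, and nothing is put down.

Things in the scene. Friction and masses are not known exactly. Their poses are not given: they have to be found in the camera images.
- tongs: Steel spring tongs, black grips and jaws, 230 mm long, 26 mm high, 105 g, lying on the table with their arms side by side: they open and close in the horizontal plane (z up). Origin at table level midway between the grips; x runs from the hinge barrel (x = -90 mm) to the jaws (x = 84 to 127 mm), y across. A spring holds them open; the second arm is hinged to this body.
- tongs_grips (a point): Midway between the two grips, 14 mm above the tongs' underside. Grips: x = -28..28 mm, 22 mm high, outer faces 51 mm apart when open. Squeezing takes about 5 N at 47 mm (jaws still well open: carry the tongs so) and 9 N at 36 mm, where the faces are parallel; on the large egg they stop at 33 to 36 mm. Grip with some 25 N to clamp it.
- tongs_jaws (a point): Middle between the open jaws, 105 mm ahead of the grips (x), 13 mm above the underside. The jaws are shallow upright V grooves 43 mm long, 26 mm high, with about 70 mm between them when open and about 98 mm over their outsides; they move 2.2 times as far as the grips.
- tongs_jaw (a joint): Closing angle of the tongs in rad: 0 fully open, 0.16 to 0.19 when closed on the large egg's waist, 0.34 shut. A spring drives it back to 0.
- egg: The large boiled egg, 44 mm thick at its waist (26 mm above its lower end), 58 mm tall, 55 g, standing blunt end down in the taller wooden cup with its upper 50 mm out of it. Origin at its lower end, z up along the egg.
- egg_center (a point): Middle of the large egg, 28 mm above its lower end on its axis: the height to take it at.
- egg_cup: The taller wooden egg cup, 55 mm high, 41 mm wide at the top, 54 mm at the foot; the rim lies 19 mm below the large egg's waist. Origin at the centre of its underside. Loose.
- small_egg: A small egg, 26 mm thick and 35 mm tall, in the smaller cup; to be left alone. Origin at its lower end.
- small_cup: The smaller wooden cup, 42 mm high, 40 mm at the foot; to be left alone. Origin at the centre of its underside. Loose.
- noodle_bowl: Empty white ceramic bowl, 124 mm wide at the rim, 58 mm high. Origin at the centre of its underside, z up. The two cups and the bowl stand in a row in front of the robot, about 18 cm apart, in any order.
- tape: Roll of paper tape, 101 mm across, 18 mm high, lying on the table behind the row; to be left alone. Origin at the centre of its underside.

How it is judged:
On the way, in this order (a step that is already met when the one before it is completed fails the run):
1. the tongs are picked up while the egg still stands in its cup (height (world z) of tongs above 0.025 m and contact force between the fingers and tongs above 1 N and distance of egg_center from where it was at the start of the episode below 0.03 m), for 0.2 s.
2. the tongs carry the egg clear of its cup (z of egg_center in the frame of egg_cup above 0.095 m and contact force between the fingers and tongs above 2 N and contact force between egg and tongs above 0.5 N and contact force between egg and egg_cup below 0.05 N), for 0.2 s.
At the end, for the whole second after the job is handed in: Fingers grip the tongs, level within 23 deg; the tongs are closed on the large egg (over 0.5 N, 0.10 to 0.28 rad); the egg hangs still, its middle within 35 mm of the bowl's centre line and 110 to 260 mm above the bowl's underside, touching neither bowl, cup nor fingers (contact force between the fingers and tongs above 2 N and contact force between egg and tongs above 0.5 N and contact force between egg and egg_cup below 0.05 N and z of egg_center in the frame of noodle_bowl between 0.11 and 0.26 m and horizontal distance between egg_center and noodle_bowl below 0.035 m and linear speed of egg below 0.03 m/s and value of joint tongs_jaw between 0.1 and 0.28 rad and angle between tongs's own z axis and vertical below 0.4 rad and contact force between each of egg, tongs and noodle_bowl below 0.05 N and contact force between egg and the fingers below 0.05 N); the arm keeps its last pose, push and grip.
It fails at once if the gripper touches the large egg (contact force between egg and the fingers above 0.3 N or contact force between egg and the arm above 0.3 N).
It fails at once if a cup, the small egg, the bowl or the tape roll is moved more than 4 cm or a cup or the bowl is tipped over (distance of any of egg_cup, small_cup, small_egg, noodle_bowl, tape from where it was at the start of the episode above 0.04 m or angle between any of egg_cup, noodle_bowl, small_cup's own z axis and vertical above 0.5 rad).
It also fails if it takes over 51 s, if anything falls off the work surface, if the arm or the gripper's body presses on something with over 40 N, if the wrist force passes 120 N, or if a joint passes its speed limit or range.

ROBOT

A 6-joint arm with a two-finger parallel gripper is mounted at the origin on a cart in front of the work surface, level with it; the furniture and walls round the work are solid. World frame = base frame: x ahead of the robot, y to its left, z up, the work surface at z = 0. Lengths are in m, angles in rad, forces in N, time in s.
With the tool pointing down it reaches from about 0.275 to 0.725 m from the base axis. Payload 15.9 kg.
Tool frame: the origin (TCP) lies between the finger pads; the fingertips stand 11 mm ahead of it and the grasp point (between the pads) lies 8 mm behind it; x points along the fingers, z is the direction in which the jaws open and shut, and the axes are right-handed (so a half turn about x gives the same grasp; the last joint's range is limited). The gripper opens to 85 mm and grips with 20 to 120 N. Pads are 22 mm wide; open, the fingers measure 114 mm over their backs; the gripper's body (76 mm by 85 mm) begins 54 mm behind the grasp point. The pads swing forward as they close: fully open they stand 13 mm farther back than shut.
Start: joints at [-1.319, 0.213, -0.034, 1.323, 0, 1.571], TCP at [0.125, -0.484, 0.242] pointing down, gripper open.
Joint ranges: [-2.98, 2.98], [-0.74, 1.72], [-1.14, 1.35], [-2.1, 2.04], [-1.57, 1.44], [-3.14, 3.14]. Speed limits (rad/s): [1.89, 1.89, 2.39, 2.57, 3.14, 3.14].

INTERFACE

Orientations are given as [roll, pitch, yaw] about the fixed x, y, z axes, in that order (R = Rz(yaw) Ry(pitch) Rx(roll)).
In Python, from plant import robot gives the robot as it stands. Calls block until the motion is done:
- robot.move_pose(position, orientation): joint-space move of the TCP to a pose.
- robot.movel(position, rot=None, max_speed=0.15, guard=None): straight line of the TCP; rot=None keeps the orientation; max_speed is the mean speed in m/s. With guard (N) it stops when the force on the tool has changed by that much, and returns True; else False.
- robot.set_joints(angles): joint-space move.
- robot.ungrasp() and robot.grasp(force=None): open the fingers fully, or close them until they stop; force is the grip in N (None keeps the last).
- robot.wait(seconds).
- robot.solve_ik(position, orientation): joint angles nearest the present ones, or None.
- robot.state(): the state.
- robot.get_image(name): name is "side" or "top"; returns the picture (420x560x3 uint8, red, green, blue); there is no depth.
- robot.camera_params(name): a dict with "vfov" (degrees; the focal length in pixels is half the picture's height over the tangent of half this angle, whatever the lens; pixels are square), "cx", "cy" (the principal point, pixels), "extrinsics" (4x4, takes a point from camera to world coordinates). Camera axes: x right, y down, z forward; pixel columns grow to the right and rows downward; lengths in m; the calibration is good to about 2 mm. A picture is of the moment at which its call begins. camera_params takes no time and is no camera call.
A pose or a line that the arm cannot do raises robot.Unreachable and nothing moves.
- robot.hand_in(): hands the job in, once; it reports no verdict.
The state is a dict: "time": time; "joints": joint angles; "joint_velocities": joint speeds; "joint_efforts": joint torques, N m; "eef_pos": TCP position; "tcp_rot": TCP orientation; "force": force on the tool from outside, world axes, zero at the start; "ft_torque": the same for the moment, N m; "finger_gap": opening from 0.0 (shut) to 1.0 (fully open).
Only numpy, scipy, OpenCV 4.12 (cv2) and the standard library are available. Lean on these libraries where they do the work, as an engineer would, in place of code of your own. Each camera call takes 0.05 s, during which the arm holds its last target.

## Working session

There is one attempt and no reset: what is moved stays moved. The work goes in short steps, each a Python script; the robot and the scene stay as the last script left them, time stands still between calls to the robot, and variables do not carry over. Pictures are saved under pics/ and viewed, and the job is handed in when it is done.

```bash
mkdir -p pics; ls
python3 - <<'E'
from plant import robot
import cv2
for n in("side","top"):
    cv2.imwrite(f"pics/{n}0.png",robot.get_image(n)[:,:,::-1]); print(n,robot.camera_params(n))
print(robot.state())
E
```

```text
pics
side {'vfov': 45.9905669277167, 'cx': 278.07912363435275, 'cy': 198.7236342735506, 'extrinsics': array([[ 0.99671776, -0.0213825 ,  0.07808012,  0.4967326 ],
       [-0.08046556, -0.36756925,  0.92650857, -1.24700841],
       [ 0.00888878, -0.92975031, -0.36808335,  0.55472919],
       [ 0.        ,  0.        ,  0.        ,  1.        ]])}
top {'vfov': 50.086951839864014, 'cx': 287.2057578352115, 'cy': 203.41662151452033, 'extrinsics': array([[ 0.02041897, -0.99240154,  0.12133529,  0.47095795],
       [-0.99966223, -0.01831386,  0.01843961, -0.07642004],
       [-0.01607738, -0.12167083, -0.99244029,  1.17439736],
       [ 0.        ,  0.        ,  0.        ,  1.        ]])}
{'time': 0.1, 'joints': array([-1.31899782e+00,  2.13298628e-01, -3.49683265e-02,  1.32351909e+00,
       -8.04039102e-06,  1.57080145e+00]), 'joint_velocities': array([-0.00017638, -0.00098807,  0.00039143,  0.0013346 ,  0.00028933,
       -0.00058536]), 'joint_efforts': array([ 5.91095632e-04, -6.87248898e+01,  4.87806702e+01,  1.22086646e-02,
       -1.36632244e-05,  3.45811955e-06]), 'eef_pos': array([ 0.12449737, -0.4839485 ,  0.24188093]), 'tcp_rot': array([-3.13346375,  1.56980658,  1.83071861]), 'force': array([-0.16563205, -1.02066915,  0.18356438]), 'ft_torque': array([-0.00286217,  0.00358062, -0.00873412]), 'finger_gap': 1.0027913825143666}
```

View pics/side0.png

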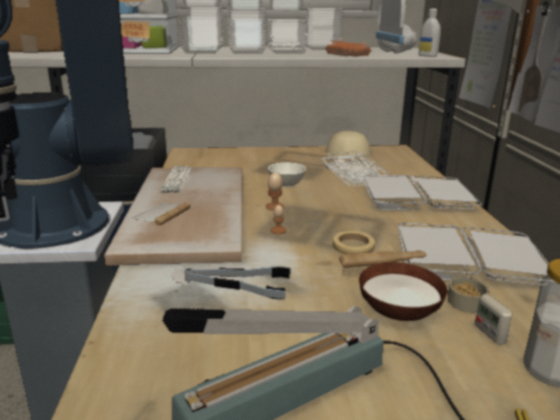

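View pics/top0.png

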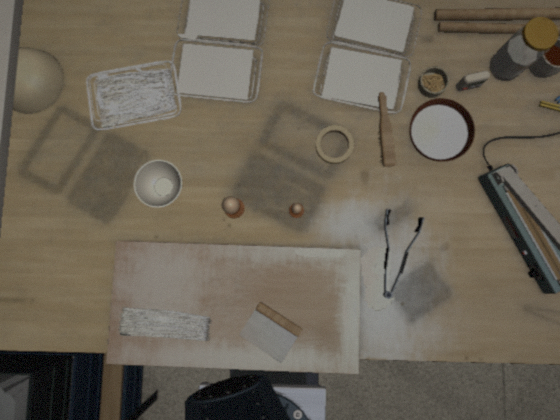

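The top view shows the bowl at (158,183), the large egg at (232,205), the small egg at (296,210), the tape at (335,145), and the tongs with hinge at (388,296) and jaws at (388,212) and (420,222). I'll zoom in and back-project.

```bash
cat > h.py <<'E'
import numpy as np, cv2
from plant import robot
def cam(n):
    p=robot.camera_params(n); f=210/np.tan(np.radians(p['vfov']/2)); return f,p['cx'],p['cy'],p['extrinsics']
def ray(n,u,v):
    f,cx,cy,E=cam(n); d=E[:3,:3]@np.array([(u-cx)/f,(v-cy)/f,1]); return E[:3,3],d
def at_z(n,u,v,z):
    o,d=ray(n,u,v); return o+d*(z-o[2])/d[2]
def proj(n,P):
    f,cx,cy,E=cam(n); c=E[:3,:3].T@(np.array(P)-E[:3,3]); return np.array([cx+f*c[0]/c[2],cy+f*c[1]/c[2]])
def tri(a,b):
    A=np.zeros((3,3));B=np.zeros(3)
    for n,u,v in(a,b):
        o,d=ray(n,u,v);d/=np.linalg.norm(d);M=np.eye(3)-np.outer(d,d);A+=M;B+=M@o
    return np.linalg.solve(A,B)
def crop(img,x0,y0,w,h,s,name):
    cv2.imwrite(name,cv2.resize(img[y0:y0+h,x0:x0+w],None,fx=s,fy=s,interpolation=cv2.INTER_CUBIC))
E
python3 - <<'E'
from h import *
t=cv2.imread('pics/top0.png');s=cv2.imread('pics/side0.png')
crop(t,350,195,100,110,5,'pics/a.png');crop(t,120,150,200,75,4,'pics/b.png');crop(s,170,250,140,60,5,'pics/c.png');crop(s,255,150,130,110,5,'pics/d.png')
for a in [(158,183,.058),(232,205,.09),(296,210,.06),(335,145,.018),(388,296,.026),(388,212,.02),(420,222,.02)]: print(a,at_z('top',*a).round(4))
E
```

```text
(158, 183, 0.058) [0.6534 0.2721 0.058 ]
(232, 205, 0.09) [0.5972 0.0781 0.09  ]
(296, 210, 0.06) [ 0.5911 -0.078   0.06  ]
(335, 145, 0.018) [ 0.7694 -0.1775  0.018 ]
(388, 296, 0.026) [ 0.3827 -0.3121  0.026 ]
(388, 212, 0.02) [ 0.5946 -0.3147  0.02  ]
(420, 222, 0.02) [ 0.5704 -0.3963  0.02  ]
```

View pics/a.png

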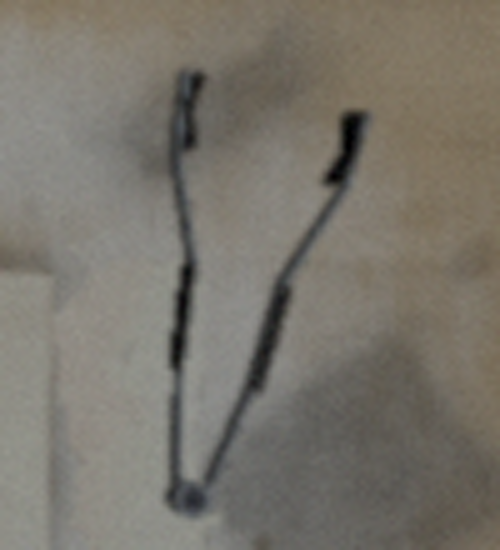

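View pics/b.png

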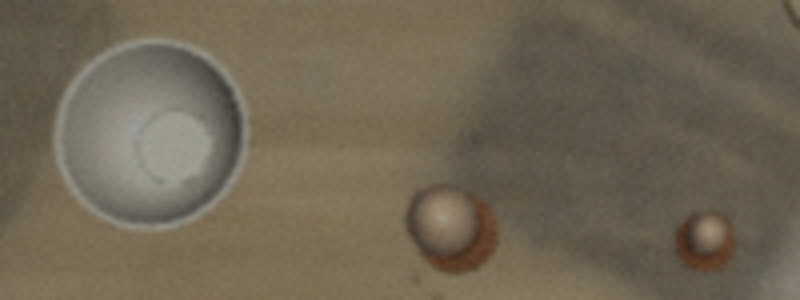

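View pics/c.png

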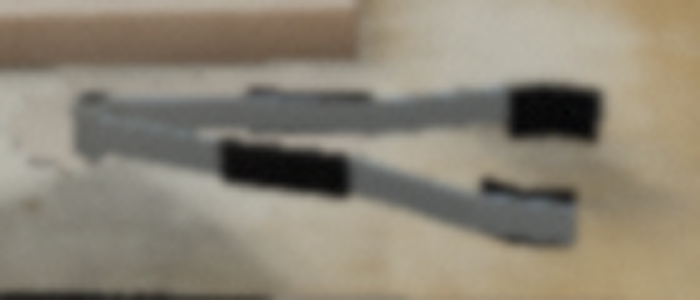

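View pics/d.png

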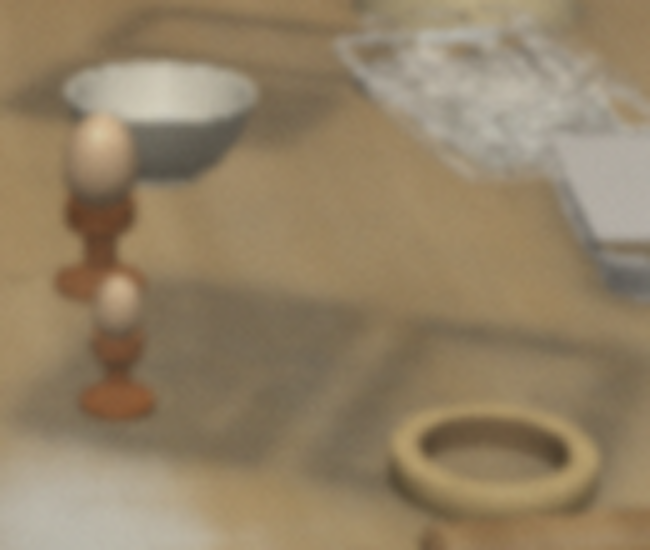

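The measurements agree with the given sizes so far. In the zoomed top crop, the tongs' hinge is at (187,497), the grips at (182,315) and (270,340), and the jaws at (187,110) and (345,150). Next I'll compute poses, and check the gripper API for gentle forces.

```bash
cat >> h.py <<'E'
from scipy.spatial.transform import Rotation as Ro
S=1
def rpy(yaw,s=None):
    s=S if s is None else s
    x=np.array([0,0,-1.]);z=s*np.array([-np.sin(yaw),np.cos(yaw),0]);y=np.cross(z,x)
    return Ro.from_matrix(np.c_[x,y,z]).as_euler('xyz')
G=np.array([.473,-.330]);GY=-.221
EGG=np.array([.599,.084]);BOWL=np.array([.653,.272])
E
python3 - <<'E' 2>/dev/null
from h import *
for s in(1,-1):
    print(s)
    for p,z,y in [(G,.12,GY),(G,.014,GY),(EGG-[.105,0],.08,0),(BOWL-.105*np.array([np.cos(.3),np.sin(.3)]),.19,.3)]:
        q=robot.solve_ik([*p,z],rpy(y,s)); print(q if q is None else np.round(q,2))
E
```

```text
1
[-0.61  0.42 -0.06  1.09  0.   -0.39]
[-0.61  0.51 -0.21  0.85  0.   -0.39]
[ 0.17  0.31 -0.34  0.93  0.    0.17]
[0.41 0.44 0.15 1.28 0.   0.11]
-1
[-0.61  0.42 -0.06  1.09  0.    2.75]
[-0.61  0.51 -0.21  0.85  0.    2.75]
[ 0.17  0.31 -0.34  0.93  0.   -2.97]
[ 0.41  0.44  0.15  1.28  0.   -3.03]
```

Run:
```python
from h import *
robot.move_pose([*G,.12],rpy(GY))
hit=robot.movel([*G,.016],max_speed=.1,guard=10)
s=robot.state();print(hit,s['time'],s['eef_pos'],s['force'])
try:
    robot.grasp(5)
except Exception as e: print('ERR',repr(e))
s=robot.state();print(s['time'],s['finger_gap'],s['force'])
cv2.imwrite('pics/t1.png',robot.get_image('top')[:,:,::-1]);i=robot.get_image('side')[:,:,::-1]
cv2.imwrite('pics/s1.png',i);crop(i,150,150,200,150,4,'pics/s1c.png')
```

```text
False 3.0 [ 0.47337566 -0.33028968  0.01661271] [ 0.11964826  0.21748107 -0.00894209]
3.6583 0.3728347817723667 [ 0.18538846  0.97065659 18.21412771]<sys>:0: UserWarning: Gimbal lock detected. Setting third angle to zero since it is not possible to uniquely determine all angles.
```

View pics/s1c.png

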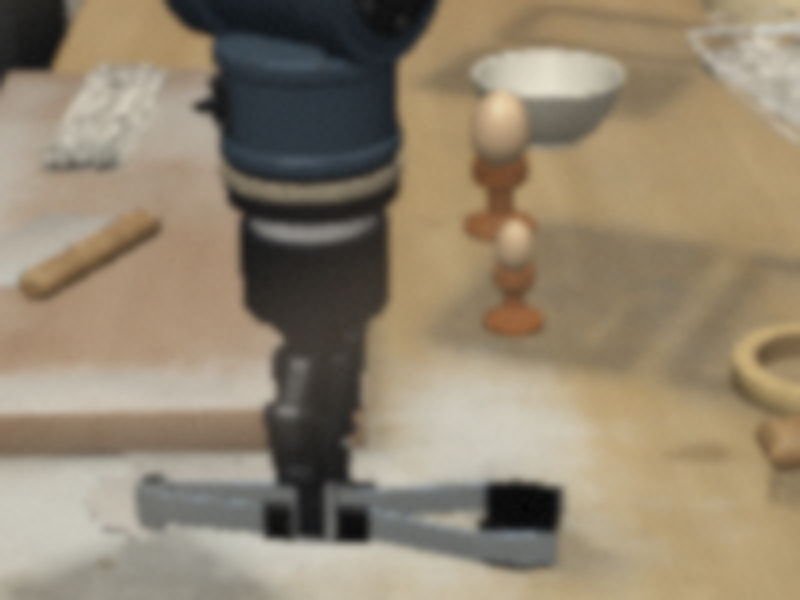

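View pics/t1.png

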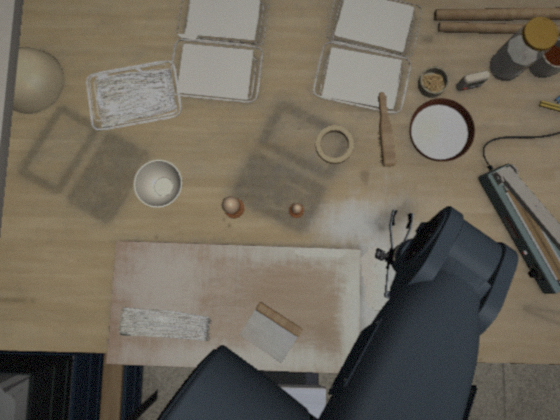

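The fingertips swung forward and pressed on the table (18 N), and the gap ended at about 32 mm, so the tongs are squeezed too far. I'll open, raise 8 mm and test again with a low force.

```bash
python3 -W ignore - <<'E'
from h import *
robot.ungrasp()
robot.movel([*G,.025],max_speed=.1)
for f in (1,5,20):
    try: robot.grasp(f)
    except Exception as e: print('ERR',repr(e))
    s=robot.state();print(f,s['time'],s['finger_gap']*85,s['force'])
    if f==1:
        robot.wait(.3); s=robot.state();print(f,s['time'],s['finger_gap']*85,s['force'])
i=robot.get_image('top')[:,:,::-1];crop(i,350,195,100,110,5,'pics/t2.png')
E
```

```text
1 5.2167 30.517430736941378 [-0.21413691  1.21579296 16.8590159 ]
1 5.5167 30.635397953689093 [ 0.02544576  1.92052784 16.77760756]
5 5.7333 30.431428998714424 [-0.56390671  1.76241264 16.94358528]
20 5.95 30.36292657732783 [ 0.90515577  1.13365841 17.27271997]
```

View pics/t2.png

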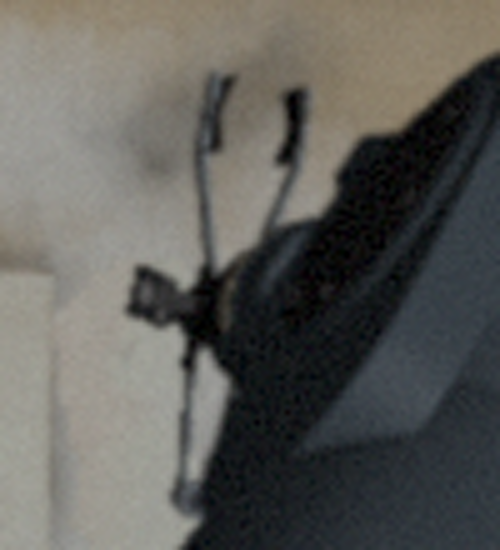

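```bash
python3 -W ignore - <<'E'
from h import *
robot.grasp(1)
robot.movel([*G,.045],max_speed=.1)
s=robot.state();print(s['time'],s['finger_gap']*85,s['force'])
i=robot.get_image('top')[:,:,::-1];crop(i,350,195,100,110,5,'pics/t3.png')
i=robot.get_image('side')[:,:,::-1];crop(i,150,180,200,130,4,'pics/s3.png')
E
```

```text
6.5667 19.474246087432363 [ 0.45862306  0.67888619 -1.30827252]
```

View pics/t3.png

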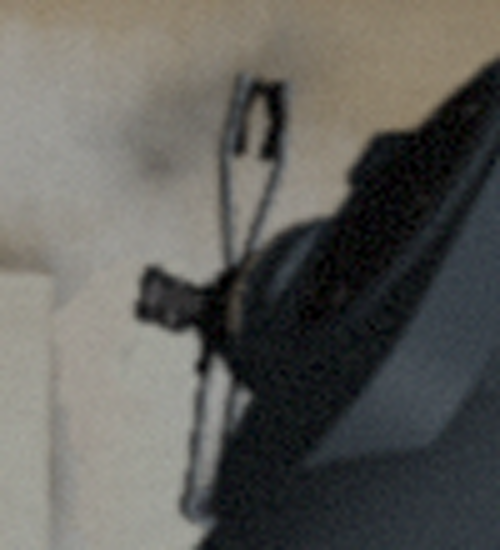

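View pics/s3.png

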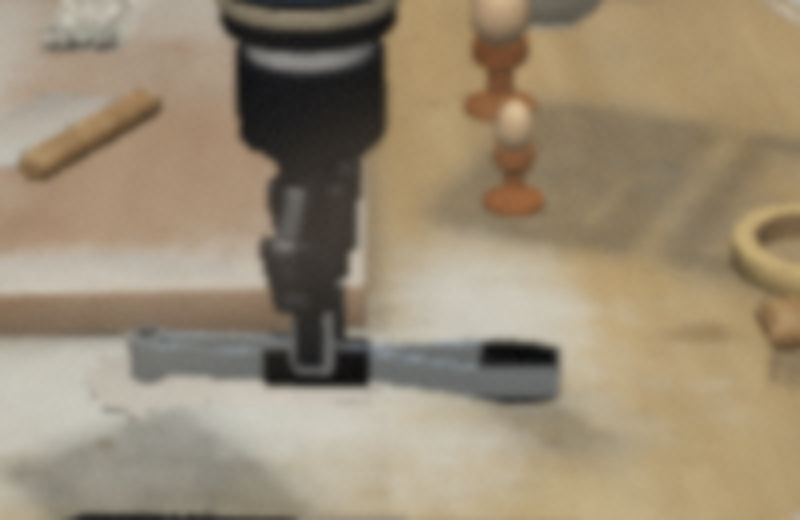

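The interface clips the force at 20 N, so gripped at their middle the tongs shut completely (19.5 mm gap). Squeezing nearer the hinge shortens the lever. With pad contact about 22 mm ahead of the hinge, 20 N balances the spring at roughly 0.04 rad, and about 100 N still gives a good clamp on the egg. I'll put the tongs back down and look at where they lie.

```bash
python3 -W ignore - <<'E'
from h import *
robot.movel([*G,.0255],max_speed=.1)
robot.ungrasp()
robot.movel([*G,.10],max_speed=.2)
q=robot.state()['joints'].copy(); q[0]-=.45; robot.set_joints(q)
s=robot.state();print(s['time'],s['force'])
i=robot.get_image('top')[:,:,::-1];cv2.imwrite('pics/t4f.png',i);crop(i,350,195,100,110,5,'pics/t4.png')
i=robot.get_image('side')[:,:,::-1];crop(i,170,220,160,110,5,'pics/s4.png')
E
```

```text
9.1917 [-0.18901573  0.33455046  0.02920647]
```

View pics/t4.png

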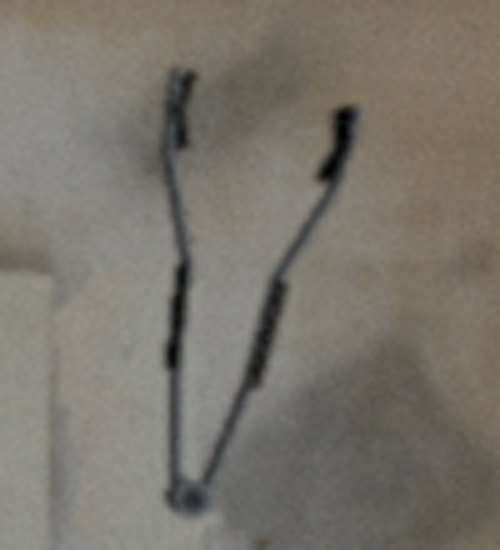

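View pics/s4.png

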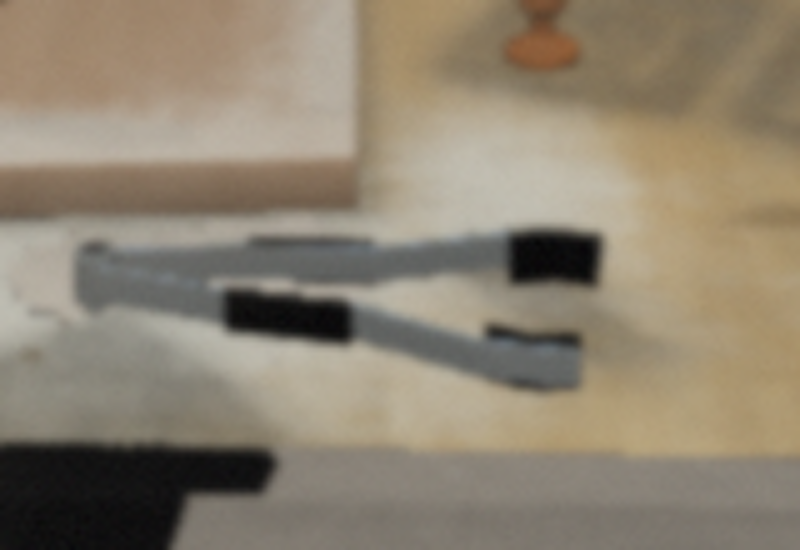

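```bash
cat > pick.py <<'E'
from h import *
o=lambda x,y,s,x0,y0:((x+.5)/s-.5+x0,(y+.5)/s-.5+y0)
A=lambda x,y:o(x,y,5,350,195)
H=at_z('top',*A(187,497),.024);J=(at_z('top',*A(181,109),.026)+at_z('top',*A(341,146),.026))/2
d=J-H;Y=np.arctan2(d[1],d[0]);print('H',H,'J',J,'len',np.linalg.norm(d),'yaw',Y)
D=.012
P=H[:2]+D*np.array([np.cos(Y),np.sin(Y)])
robot.move_pose([*P,.11],rpy(Y))
print(robot.movel([*P,.020],max_speed=.1,guard=10))
robot.grasp(20)
s=robot.state();print(s['time'],s['finger_gap']*85,s['force'])
if np.abs(s['force']).max()<50:
    robot.movel([*P,.040],max_speed=.08)
    s=robot.state();print(s['time'],s['finger_gap']*85,s['force'],s['eef_pos'])
i=robot.get_image('top')[:,:,::-1];cv2.imwrite('pics/t5f.png',i);crop(i,350,195,100,110,5,'pics/t5.png')
i=robot.get_image('side')[:,:,::-1];crop(i,150,200,160,110,5,'pics/s5.png')
E
python3 -W ignore pick.py
```

```text
H [ 0.38738366 -0.30999805  0.024     ] J [ 0.57387921 -0.34837283  0.026     ] len 0.19041327214807832 yaw -0.20293533339731193
False
11.8083 24.327294604015478 [-0.8007569   0.83371517  5.05583898]
12.2083 23.8311339642047 [-0.3497342   0.20942818 -1.31324221] [ 0.39932816 -0.31257374  0.04018048]
```

View pics/t5.png

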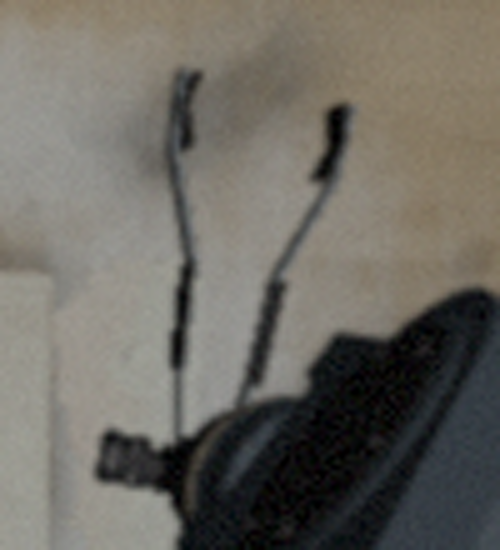

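View pics/s5.png

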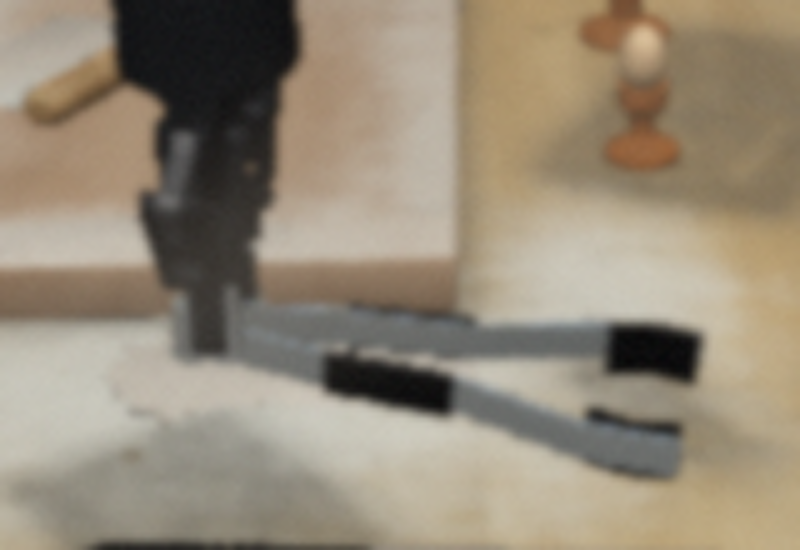

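The tongs are now held still well open (about 0.03 rad), but the nose seems to droop. I'll lift further and measure the pitch.

```bash
python3 -W ignore - <<'E'
from h import *
p=robot.state()['eef_pos'];robot.movel([p[0],p[1],.13],max_speed=.15)
robot.wait(.3)
s=robot.state();print(s['time'],s['finger_gap']*85,s['force'],s['ft_torque'])
i=robot.get_image('top')[:,:,::-1];cv2.imwrite('pics/t6f.png',i);crop(i,350,185,110,120,5,'pics/t6.png')
i=robot.get_image('side')[:,:,::-1];crop(i,150,180,160,110,5,'pics/s6.png')
E
```

```text
13.3583 23.52806371185544 [ 0.05474603  0.30438541 -0.99699307] [ 0.00983726  0.08827898 -0.01305497]
```

View pics/t6.png

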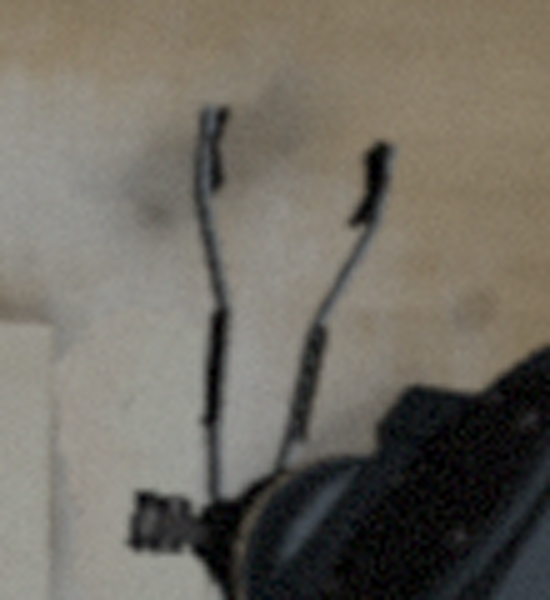

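View pics/s6.png

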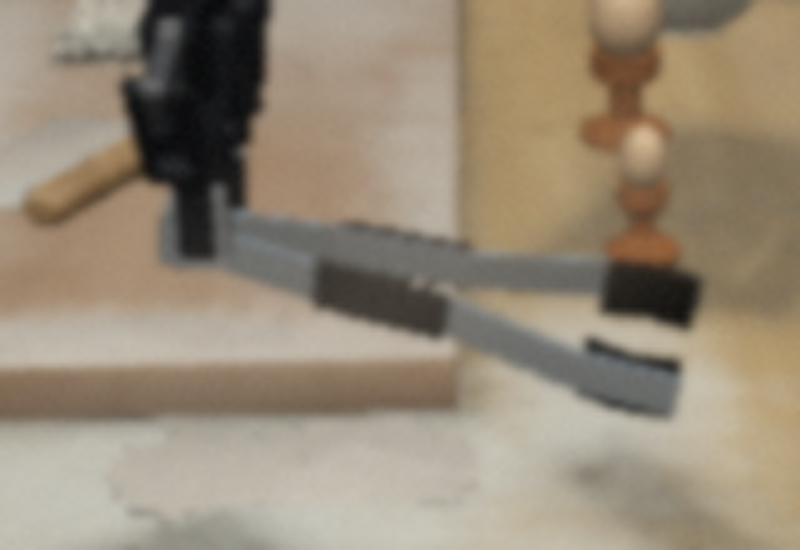

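```bash
python3 -W ignore - <<'E'
from h import *
T=lambda x,y:('top',(x+.5)/5-.5+350,(y+.5)/5-.5+185)
S_=lambda x,y:('side',(x+.5)/5-.5+150,(y+.5)/5-.5+180)
L=tri(T(216,107),S_(699,275));R=tri(T(387,146),S_(680,358));print(L,R,np.linalg.norm(L-R),(L+R)/2)
for t,s_ in((T(216,107),S_(699,275)),(T(387,146),S_(680,358))):
    P=tri(t,s_);print(proj('top',P)-t[1:],proj('side',P)-s_[1:])
e=robot.state()['eef_pos'];M=(L+R)/2;print(e,'dist',np.linalg.norm((M-e)[:2]),'yaw',np.arctan2(*(M-e)[[1,0]]))
E
```

```text
[ 0.600555   -0.30967511  0.10040036] [ 0.58389875 -0.39005665  0.10356183] 0.0821499626358981 [ 0.59222687 -0.34986588  0.10198109]
[-0.00396335  0.05902515] [ 0.06671021 -0.00831532]
[ 0.01904578 -0.32903823] [-0.39922804  0.04566632]
[ 0.3988444  -0.31218372  0.1297108 ] dist 0.1970196137233712 yaw -0.1924466476349416
```

```bash
cat >> h.py <<'E'
def rpyt(yaw,th):
    yt=np.array([-np.sin(yaw),np.cos(yaw),0])
    return (Ro.from_rotvec(-th*yt)*Ro.from_euler('xyz',rpy(yaw))).as_euler('xyz')
def snap(tag,x0,y0,w,h,s,x1,y1,w1,h1,s1):
    i=robot.get_image('top')[:,:,::-1];cv2.imwrite(f'pics/{tag}tf.png',i);crop(i,x0,y0,w,h,s,f'pics/{tag}t.png')
    i=robot.get_image('side')[:,:,::-1];cv2.imwrite(f'pics/{tag}sf.png',i);crop(i,x1,y1,w1,h1,s1,f'pics/{tag}s.png')
E
python3 -W ignore - <<'E'
from h import *
p=robot.state()['eef_pos']
robot.movel([p[0],p[1],.19],rot=rpyt(-.203,.165),max_speed=.15)
YT=.1;u=np.array([np.cos(YT),np.sin(YT)])
robot.move_pose([*(EGG-.25*u),.17],rpyt(YT,.165))
s=robot.state();print(s['time'],s['finger_gap']*85,s['force'],s['eef_pos'])
snap('g',150,140,160,120,5,190,120,140,110,5)
E
```

```text
15.4083 21.351310292630448 [0.50690256 0.4554767  0.02549244] [0.3506666  0.05870682 0.16996797]
```

View pics/gt.png

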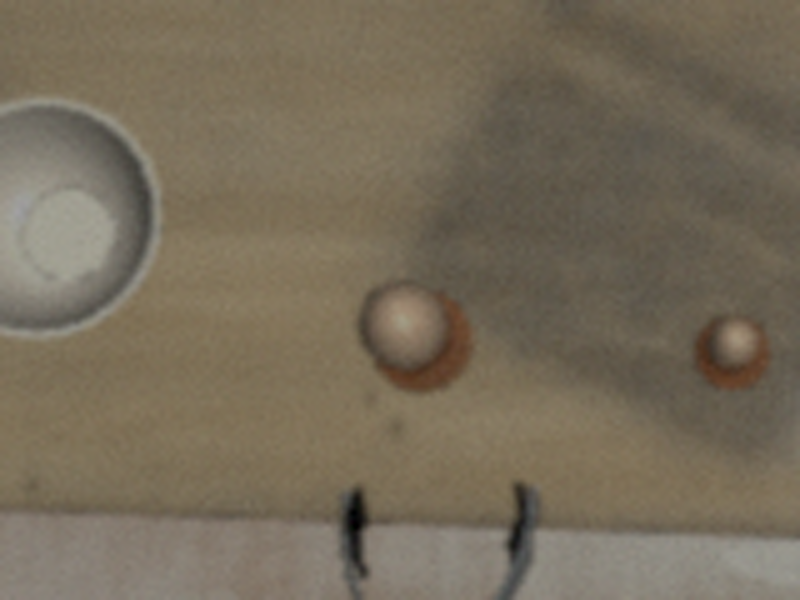

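View pics/gs.png

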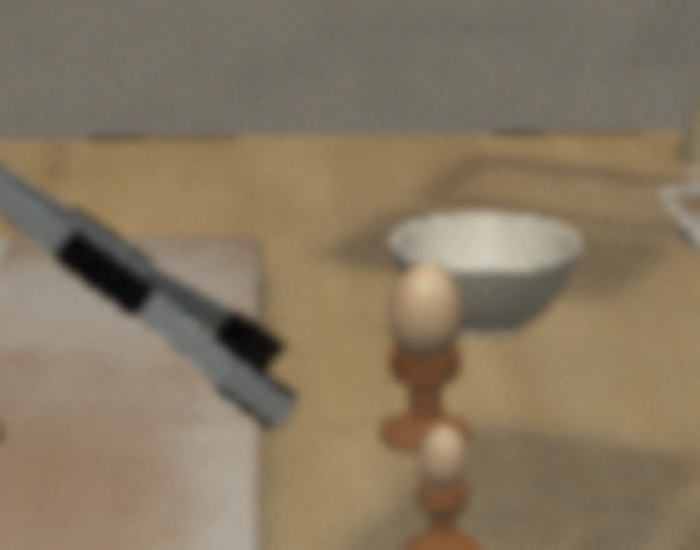

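```bash
python3 -W ignore - <<'E'
from h import *
robot.wait(.05)
s=robot.state();print(s['time'],s['finger_gap']*85,s['force'],s['eef_pos'])
i=robot.get_image('side')[:,:,::-1];crop(i,130,80,200,150,4,'pics/k.png')
E
```

```text
15.5583 20.90633816116694 [ 0.15085794 -0.78357696  0.22665235] [0.35061555 0.05849638 0.16996692]
```

View pics/k.png

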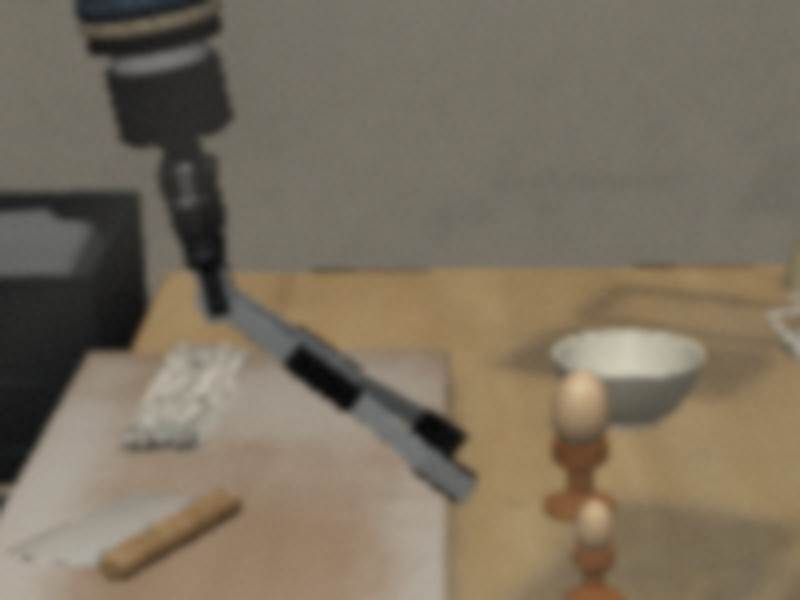

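The tongs are slipping in the pads at 20 N, down to about 35–40° nose-down. A firm grip (60 N) will lock them shut first. Then I'll put them down close to the egg and regrip, so that the weak-grip phase is short. First I'll check free space on the board.

```bash
python3 -W ignore - <<'E'
from h import *
robot.grasp(60)
s=robot.state();print(s['time'],s['finger_gap']*85,s['force'])
i=robot.get_image('side')[:,:,::-1];crop(i,130,80,200,150,4,'pics/k2.png')
# board height: front right corner top / bottom from side s4 crop(5,170,220): (357,163)top (357,205)bottom
for v in (163,205):
    u=(357+.5)/5-.5+170; w=(v+.5)/5-.5+220; print([at_z('side',u,w,z).round(3) for z in(0,.02,.03)])
print('top corner',[at_z('top',360,249,z).round(3) for z in(0,.02,.03)])
for n,u,v in [('noodR',210,320),('noodRb',208,340),('noodL',122,312),('knH1',258,303),('knH2',300,330),('knH3',297,337),('knblade',240,340),('blade bot',278,360),('boardL',115,243)]:
    print(n,at_z('top',u,v,.03).round(3))
E
```

```text
15.825 18.044264758210144 [-0.04134146 -0.57147804 -1.14177353]
[array([ 0.498, -0.192,  0.   ]), array([ 0.498, -0.23 ,  0.02 ]), array([ 0.498, -0.249,  0.03 ])]
[array([ 0.498, -0.233,  0.   ]), array([ 0.498, -0.27 ,  0.02 ]), array([ 0.498, -0.288,  0.03 ])]
top corner [array([ 0.499, -0.246,  0.   ]), array([ 0.498, -0.243,  0.02 ]), array([ 0.498, -0.242,  0.03 ])]
noodR [0.315 0.131 0.03 ]
noodRb [0.266 0.134 0.03 ]
noodL [0.329 0.353 0.03 ]
knH1 [0.359 0.013 0.03 ]
knH2 [ 0.295 -0.093  0.03 ]
knH3 [ 0.278 -0.086  0.03 ]
knblade [0.268 0.055 0.03 ]
blade bot [ 0.222 -0.04   0.03 ]
boardL [0.501 0.383 0.03 ]
```

View pics/k2.png

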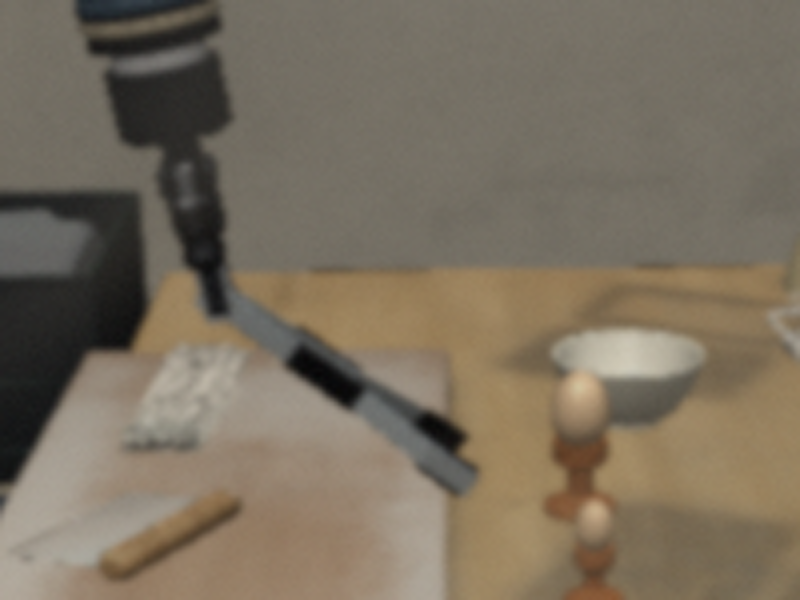

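```bash
python3 -W ignore - <<'E'
from h import *
robot.movel([.305,.084,.15],rot=rpyt(0,.165),max_speed=.15)
print(robot.movel([.305,.084,.048],rot=rpyt(0,0),max_speed=.08,guard=40))
s=robot.state();print(s['time'],s['finger_gap']*85,s['force'],s['eef_pos'])
snap('m',150,160,160,120,5,130,130,160,110,5)
E
```

```text
False
17.8167 17.731539406446338 [-1.23340053 -0.15182615  1.39087148] [0.30514702 0.08408533 0.04831501]
```

View pics/mt.png

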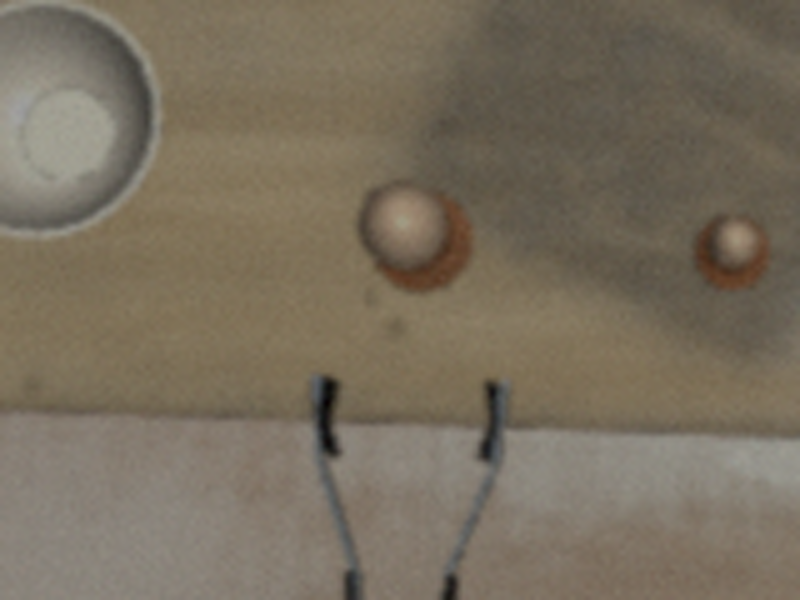

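View pics/ms.png

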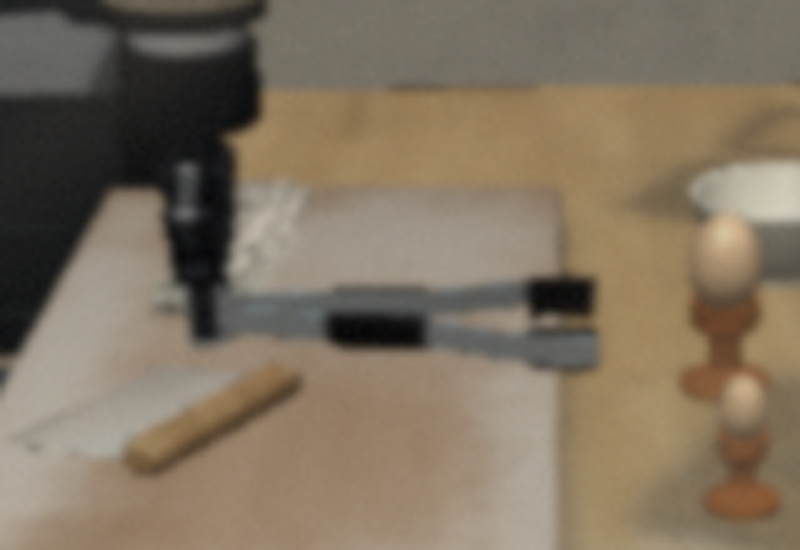

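The tongs are flat on the board, aligned with the egg, and still fully open: tips at crop (322,380) and (497,380). The pads have slid onto the hinge barrel, so the gap equals the barrel's 18 mm. I'll drag them forward, regrip 17 mm ahead of the hinge and test at 110 N on the board to see whether the pads slip on the arms.

```bash
python3 -W ignore - <<'E'
from h import *
T=lambda x,y:('top',(x+.5)/5-.5+150,(y+.5)/5-.5+160)
L=at_z(*T(322,378),.052);R=at_z(*T(497,382),.052);M=(L+R)/2;d=R-L
print(L,R,np.linalg.norm(d),'tip',M,'yaw',np.arctan2(-d[0],-d[1])*-1)
hinge=M[0]-.217;print('hinge x',hinge,'rel tcp',hinge-.305)
dx=.553-M[0];print('drag',dx)
robot.movel([.305+dx,.084,.048],max_speed=.08)
robot.ungrasp()
X=.553-.217+.017
robot.movel([X,.084,.046],max_speed=.08)
robot.grasp(110);robot.wait(.1)
s=robot.state();print(s['time'],s['finger_gap']*85,s['force'],s['eef_pos'])
snap('n',150,140,160,120,5,130,130,160,110,5)
E
```

```text
[0.52472865 0.12589181 0.052     ] [0.52445173 0.03817507 0.052     ] 0.08771717319961307 tip [0.52459019 0.08203344 0.052     ] yaw -0.003156943132436622
hinge x 0.3075901892307672 rel tcp 0.0025901892307672036
drag 0.02840981076923288
20.2333 14.266378888216776 [ 0.92643294 -0.20773215 11.42186175] [0.35395358 0.08428249 0.04666607]
```

View pics/nt.png

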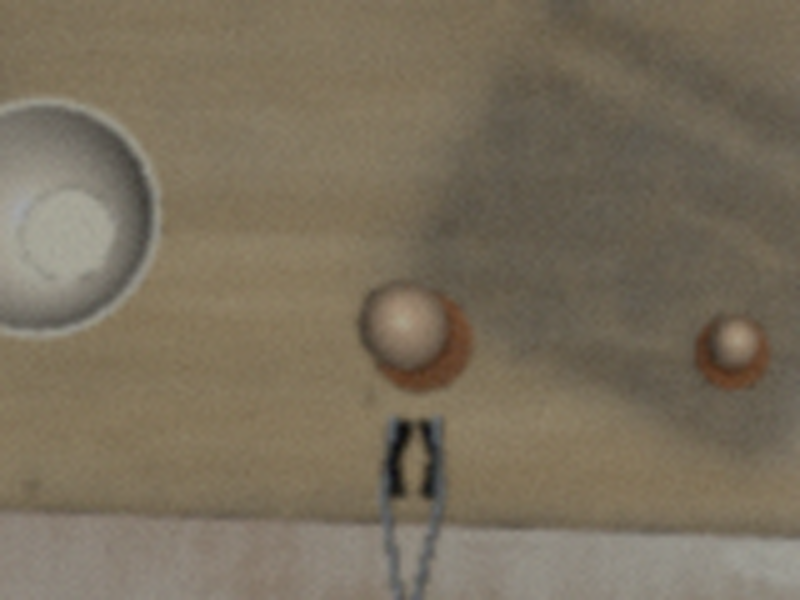

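View pics/ns.png

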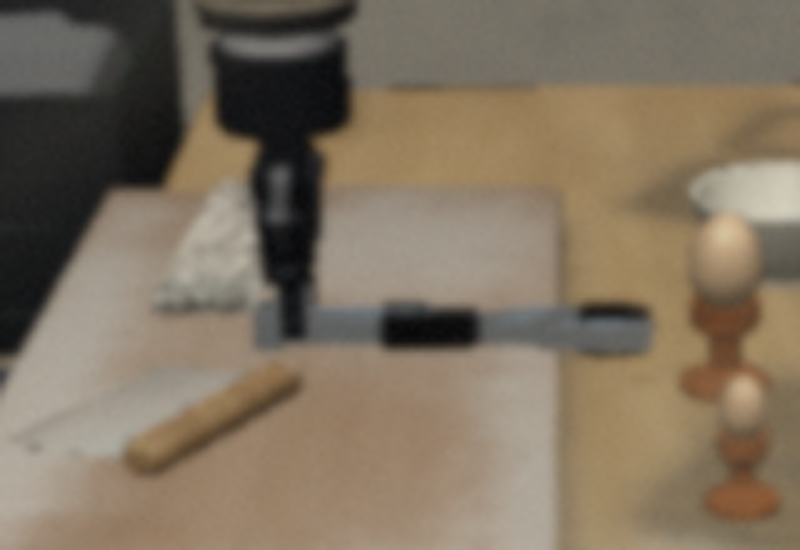

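At 110 N the tongs shut (14 mm gap) without slipping off, so this grip point can clamp. Next I'll reopen, grip at 20 N, lift with a slight pre-tilt and measure.

```bash
python3 -W ignore - <<'E'
from h import *
robot.ungrasp()
robot.grasp(20)
s=robot.state();print(s['time'],s['finger_gap']*85,s['force'],s['eef_pos'])
robot.movel([.353,.084,.084],rot=rpyt(0,.10),max_speed=.12)
s=robot.state();print(s['time'],s['finger_gap']*85,s['force'],s['eef_pos'])
snap('p',150,140,160,120,5,130,130,160,110,5)
E
```

```text
21.6167 23.991260655733253 [-0.81571674  0.10304915  2.74978028] [0.35309648 0.0840454  0.04608477]
22.0833 23.72591687719778 [-0.48910008 -0.27247823 -2.22490966] [0.35294962 0.0840675  0.08389292]
```

View pics/pt.png

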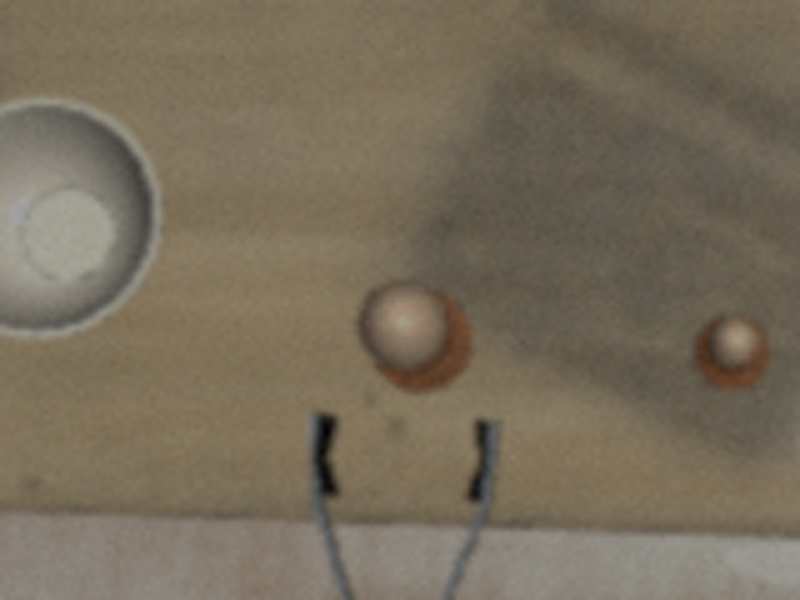

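View pics/ps.png

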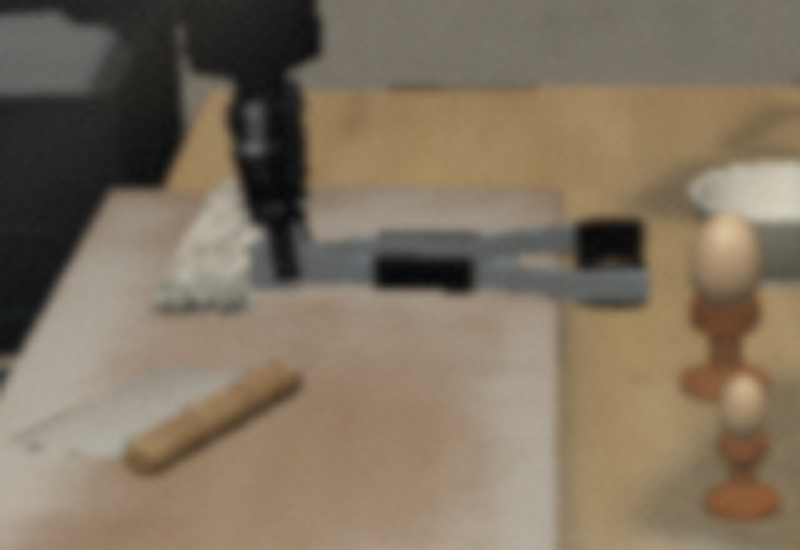

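```bash
python3 -W ignore - <<'E'
from h import *
T=lambda x,y:('top',(x+.5)/5-.5+150,(y+.5)/5-.5+140)
S_=lambda x,y:('side',(x+.5)/5-.5+130,(y+.5)/5-.5+130)
for t,s in((T(315,412),S_(641,221)),(T(499,421),S_(648,268))):
    P=tri(t,s);print(P,proj('top',P)-t[1:],proj('side',P)-s[1:])
# rear top corners of jaws
for t,s in((T(318,495),S_(578,221)),(T(488,498),S_(580,268))):
    P=tri(t,s);print('rear',P,proj('top',P)-t[1:],proj('side',P)-s[1:])
e=tri(T(405,325),S_(727,250));print('egg',e,at_z(*T(405,325),.078))
E
```

```text
[0.55345292 0.12374863 0.08993517] [-0.02334778  0.55556692] [ 0.459815   -0.03828359]
[0.5520413  0.03393006 0.09296258] [ 0.00201316 -0.0502153 ] [-0.04394063  0.00360532]
rear [0.51497399 0.1203505  0.09165386] [ 0.00500032 -0.15157276] [-0.12537724  0.00697522]
rear [0.51483008 0.03817185 0.09219223] [ 0.00071366 -0.02699804] [-0.02353422  0.00134535]
egg [0.59900924 0.08215157 0.08555495] [0.59949613 0.08326036 0.078     ]
```

Measured: the tongs are level, with jaw tops at z≈0.0915, tips at x=0.553, and the middle at y≈0.079, against the egg at (0.599,0.083). I'll advance 68 mm, shift +4 mm in y, and look.

```bash
python3 -W ignore - <<'E'
from h import *
hit=robot.movel([.353+.068,.0882,.0825],rot=rpyt(0,.12),max_speed=.13,guard=8)
s=robot.state();print(hit,s['time'],s['finger_gap']*85,s['force'],s['eef_pos'])
snap('r',150,140,160,120,5,180,130,130,110,5)
E
```

```text
False 22.8583 23.5109452602708 [-0.57226827 -0.32513919 -0.90730106] [0.4201542  0.08802852 0.0819899 ]
```

View pics/rt.png

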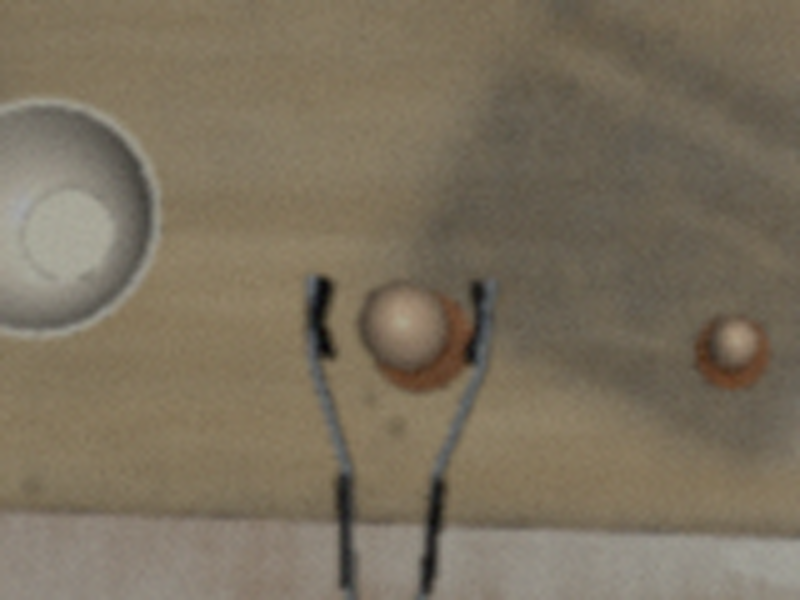

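View pics/rs.png

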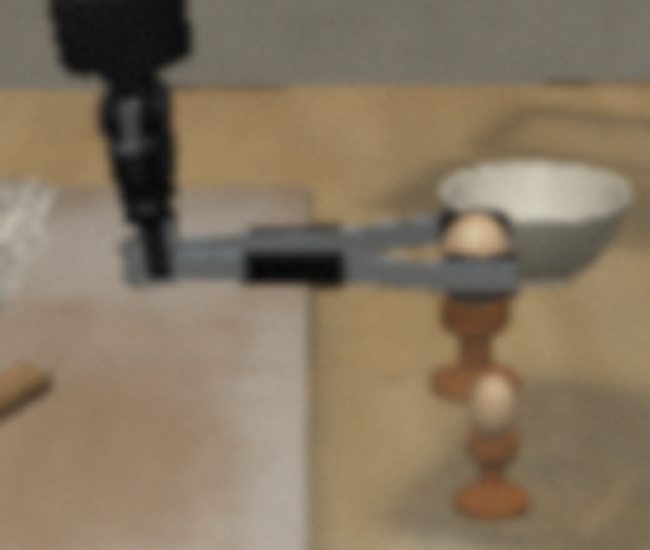

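The jaws straddle the egg centred: egg at (405,325), jaw mid about (402,319). Now I'll clamp at 100 N after a quick height check.

```bash
python3 -W ignore - <<'E'
from h import *
T=lambda x,y:('top',(x+.5)/5-.5+150,(y+.5)/5-.5+140)
S_=lambda x,y:('side',(x+.5)/5-.5+180,(y+.5)/5-.5+130)
P=tri(T(493,282),S_(517,258));print(P,proj('top',P)-T(493,282)[1:])
if .078<P[2]<.105:
    robot.grasp(100);robot.wait(.15)
    s=robot.state();print(s['time'],s['finger_gap']*85,s['force'],s['eef_pos'])
    snap('u',150,140,160,120,5,180,130,130,110,5)
E
```

```text
[0.61873479 0.03863626 0.09588124] [-0.01205352  0.18802639]
23.325 17.27250900208504 [-0.41504084 -0.56681894 -2.16357836] [0.42080877 0.08820955 0.08252723]
```

View pics/ut.png

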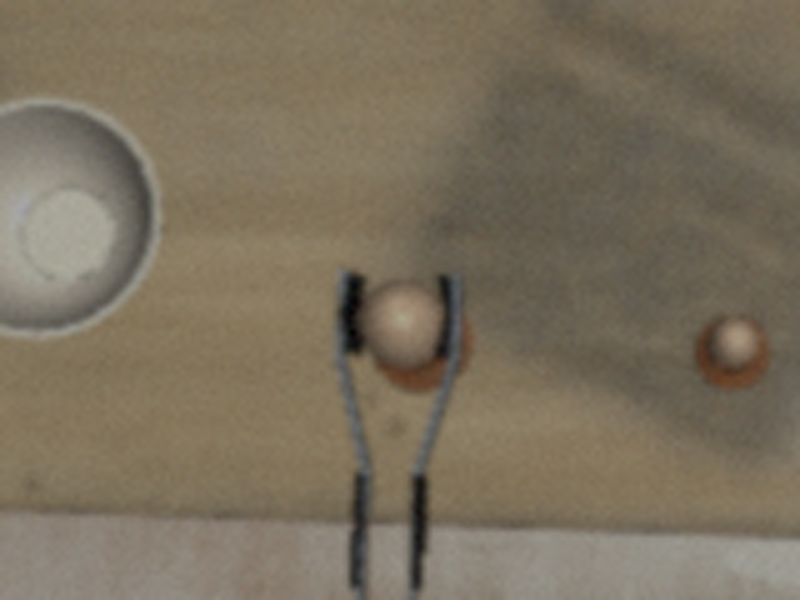

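View pics/us.png

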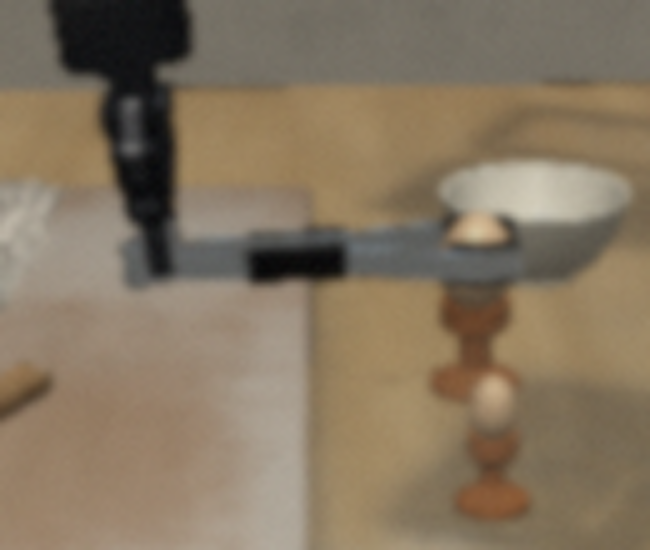

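```bash
python3 -W ignore - <<'E'
from h import *
o,d=ray('side',(518+.5)/5-.5+180,(283+.5)/5-.5+130); t=(.622-0-o[0])
# point on plane y=0.0575 (outer face of near jaw, closed)
for v in(247,283):
  for yy in(.053,.057):
    o,d=ray('side',(518+.5)/5-.5+180,(v+.5)/5-.5+130);P=o+d*(yy-o[1])/d[1];print(v,yy,P)
T=lambda x,y:(x+.5)/5-.5+150
print(at_z('top',(460+.5)/5-.5+150,(277+.5)/5-.5+140,.09),at_z('top',(342+.5)/5-.5+150,(275+.5)/5-.5+140,.09))
i=cv2.imread('pics/usf.png');crop(i,240,160,60,50,13,'pics/uz.png')
E
```

```text
247 0.053 [0.62011713 0.053      0.09721192]
247 0.057 [0.62049677 0.057      0.09580418]
283 0.053 [0.62039032 0.053      0.0757854 ]
283 0.057 [0.6207708  0.057      0.07431174]
[0.62217363 0.05545565 0.09      ] [0.62211199 0.11323695 0.09      ]
```

View pics/uz.png

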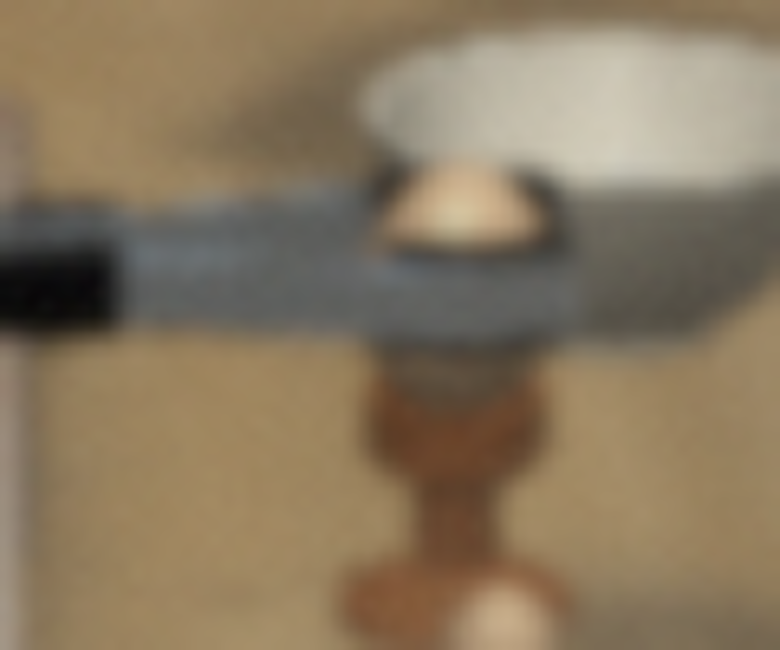

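The jaws sit about 8 mm high, with the lower edge right at the waist. I'll loosen to 20 N, lower 8 mm and reclamp.

```bash
python3 -W ignore - <<'E'
from h import *
robot.grasp(20)
s=robot.state();print(s['time'],s['finger_gap']*85,s['force'])
p=s['eef_pos']
if s['finger_gap']*85>20:
    robot.movel([p[0]-.001,p[1],p[2]-.008],max_speed=.05)
    robot.grasp(110);robot.wait(.1)
    s=robot.state();print(s['time'],s['finger_gap']*85,s['force'],s['eef_pos'])
snap('v',150,140,160,120,5,240,160,60,50,13)
E
```

```text
23.6417 17.092112358088727 [-1.01678111 -1.13912487  0.06264459]
```

View pics/vt.png

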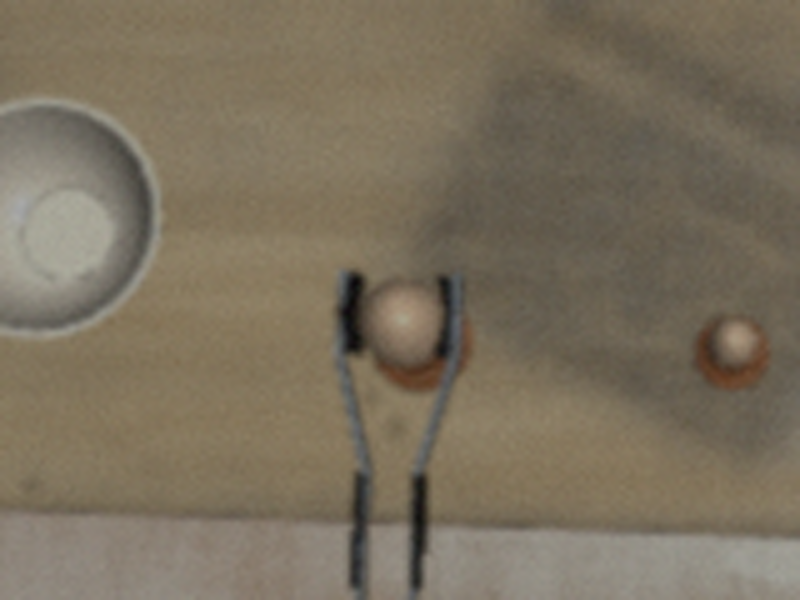

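View pics/vs.png

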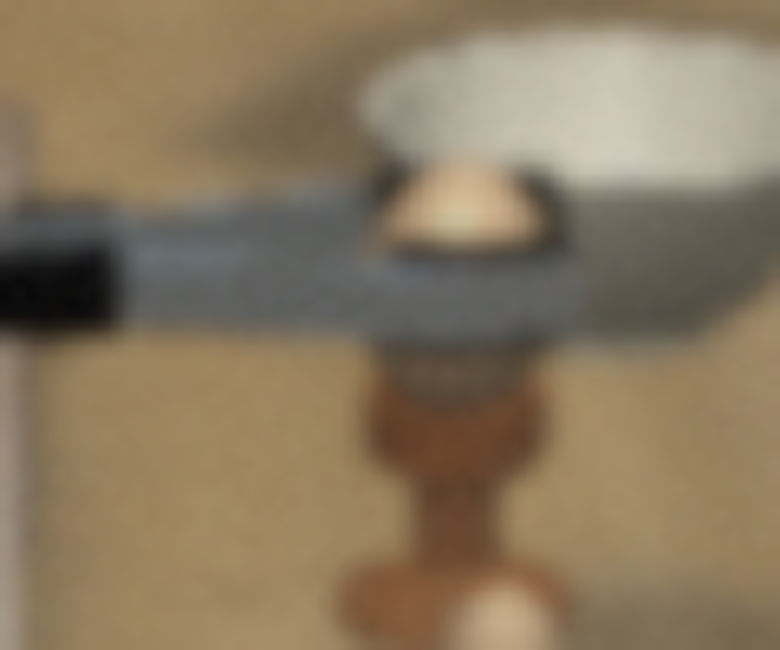

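The gripper doesn't back-drive, so it won't reopen partially. The jaw spacing (about 44 mm) matches the egg's waist, so I'll reclamp firmly and lift slowly to test the hold.

```bash
python3 -W ignore - <<'E'
from h import *
robot.grasp(115);robot.wait(.1)
s=robot.state();print(s['time'],s['finger_gap']*85,s['force']);p=s['eef_pos']
robot.movel([p[0],p[1],p[2]+.03],max_speed=.04)
s=robot.state();print(s['time'],s['finger_gap']*85,s['force'],s['eef_pos'])
snap('w',150,140,160,120,5,190,120,120,100,6)
E
```

```text
24.0583 16.565686426009325 [-0.45540254 -0.54799387 -1.12676989]
24.9583 16.76314810007939 [-0.38325145  0.78527959 -0.80793542] [0.42084605 0.08815472 0.11231397]
```

View pics/wt.png

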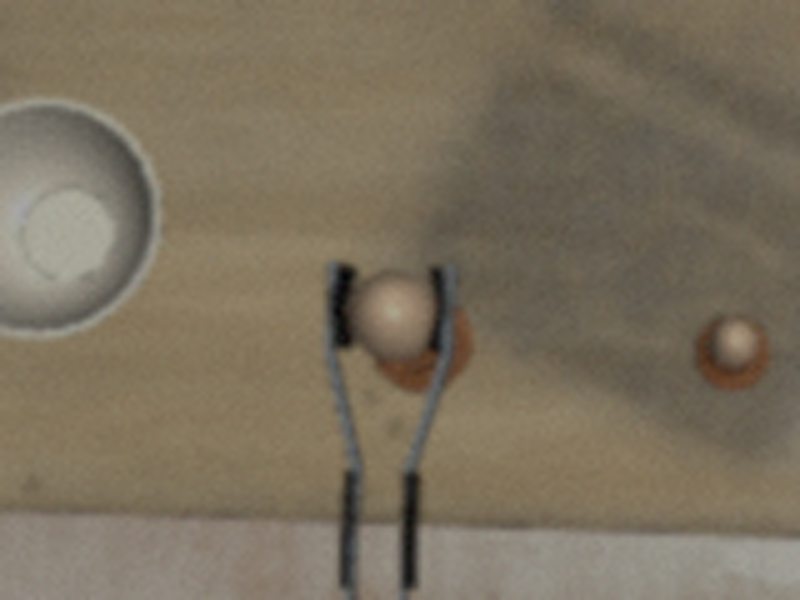

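View pics/ws.png

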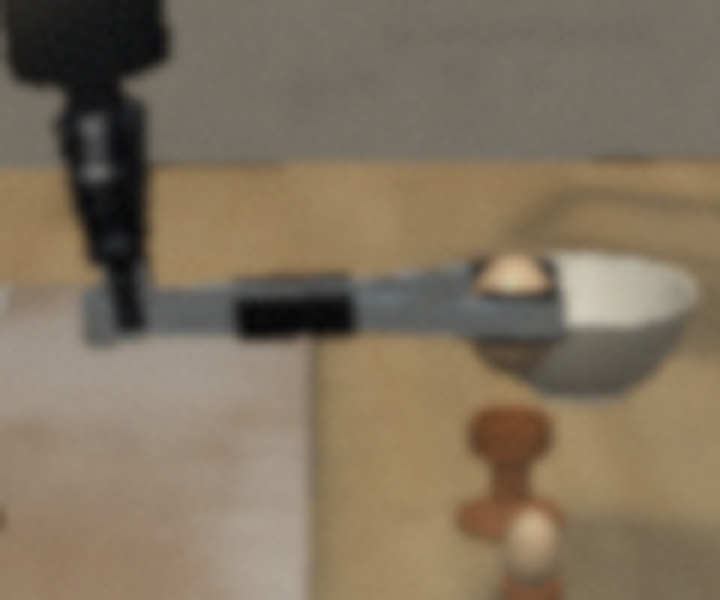

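The egg is clear of its cup, with the tongs level and holding. Next: raise, then move gently over the bowl.

```bash
python3 -W ignore - <<'E'
from h import *
e=at_z('top',(395+.5)/5-.5+150,(315+.5)/5-.5+140,.108);p=robot.state()['eef_pos'];off=(e-p)[:2];print(e,off)
robot.movel([p[0],p[1],.187],max_speed=.06)
t=BOWL-off;print(t)
robot.movel([*t,.187],max_speed=.08);robot.wait(.3)
s=robot.state();print(s['time'],s['finger_gap']*85,s['force'],s['eef_pos'])
snap('x',120,120,160,120,5,200,90,130,100,6)
E
```

```text
[0.60071477 0.08386605 0.108     ] [ 0.17991152 -0.00426043]
[0.47308848 0.27626043]
29.3417 16.66311386455208 [-0.15865015 -0.03417632 -2.51932358] [0.47306564 0.2762242  0.18699803]
```

View pics/xt.png

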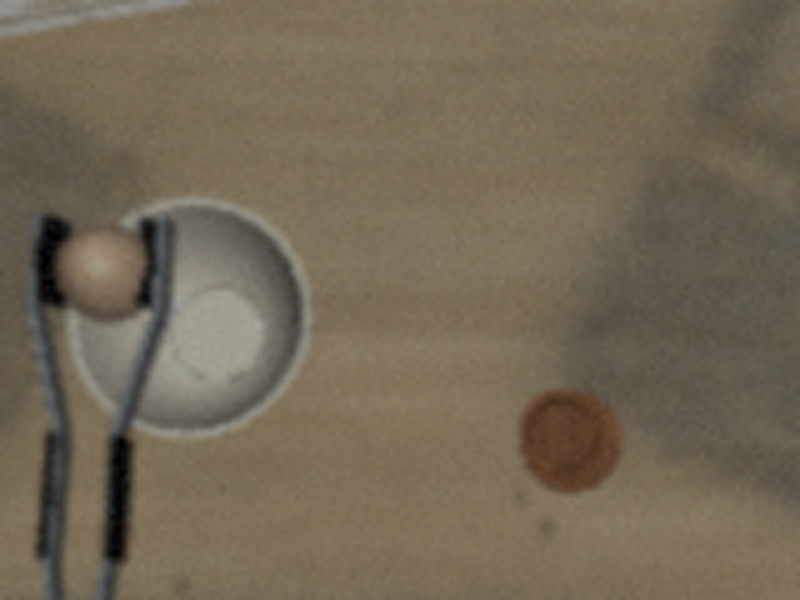

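View pics/xs.png

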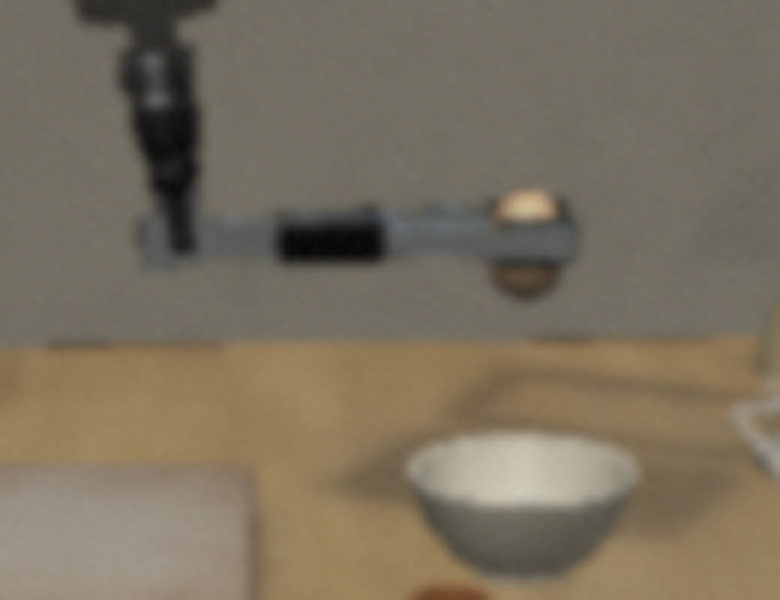

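```bash
python3 -W ignore - <<'E'
from h import *
T=('top',(105+.5)/5-.5+120,(272+.5)/5-.5+120);S_=('side',(527+.5)/6-.5+200,(245+.5)/6-.5+90)
e=tri(T,S_);print(e,proj('top',e)-T[1:],proj('side',e)-S_[1:],'bowl',at_z('top',(188+.5)/5-.5+120,(318+.5)/5-.5+120,.058))
print(robot.state()['time'])
E
```

```text
[0.65275586 0.27419924 0.18127395] [-0.01096078  0.16454481] [ 0.11673184 -0.01787473] bowl [0.6528737  0.27409421 0.058     ]
29.4417
```

The egg is at (0.653, 0.274, 0.181) and the bowl axis at (0.653, 0.274), with the tongs level. I'll run a short stability check, then hand in.

```bash
python3 -W ignore - <<'E'
from h import *
a=cv2.imread('pics/xsf.png').astype(int)
robot.wait(.6)
b=robot.get_image('side')[:,:,::-1].astype(int)
print('diff',abs(a-b)[100:150,200:320].mean(),abs(a-b)[300:350,200:320].mean())
r=lambda i:[ (cv2.matchTemplate(cv2.GaussianBlur(b.astype('uint8'),(3,3),0),a.astype('uint8')[115:145,275:300],cv2.TM_CCOEFF_NORMED))]
print(cv2.minMaxLoc(r(0)[0])[1::2])
s=robot.state();print(s['time'],s['finger_gap']*85,abs(s['joint_velocities']).max())
robot.hand_in()
E
```

```text
diff 1.0851666666666666 1.0439444444444443
(0.9918169379234314, (275, 115))
30.0917 16.56817367109717 0.0011582409072421638
the job is handed in; nothing more can be done
```

I handed the job in at about 30 s of the 51 s allowed. The tongs were clamped on the large egg, holding it level over the middle of the noodle bowl. The hand-in reports no verdict, so what follows rests on my own checks.

**What I did:**
- **First grip:** The gripper will not close with less than 20 N, and gripping the tongs at their middle shut them completely. I put them back down.
- **Second grip:** I gripped near the hinge at 20 N, which kept the jaws open. The nose then slipped down about 35–40° on the way to the egg. I tightened to 60 N and set the tongs on the cutting board next to the egg.
- **Final grip:** I regripped 17 mm ahead of the hinge at 20 N, lifted a short way and moved the jaws around the egg. I then clamped at 100–115 N, lifted the egg out and carried it to the bowl.

**Last checks:**
- **Egg position:** its middle measured (0.653, 0.274, 0.181) m, with the bowl's axis at (0.653, 0.274). Its lower end was about 9.5 cm above the rim.
- **Stability:** the tongs looked level. The egg did not move between two pictures about 0.6 s apart, and the grip gap was steady at 16.6 mm.
- **Surroundings:** the tall cup still stood upright where it had been. The bowl was also in place. I saw no change in the small egg, its cup or the tape in any picture, but did not measure them again at the end.

**What disagreed:** the jaws took the egg about 8 mm higher than planned. I tried to loosen the grip to correct this, but the gripper would not open partway. The egg held anyway.

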